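# Couple the work-holder head to its ball stand

## Task

Pick up the aluminium socket head and, with its latch lever still up, lower it gently onto the stand that carries the ball (not the one with the square peg), so that it sits flat on the plate over the ball with its tongue lying along the long part of the plate. Then press the latch lever fully down and leave the head there, coupled.

Things in the scene. Friction and masses are not known exactly. Their poses are not given: they have to be found in the camera images.
- socket_head: Loose aluminium head, 0.3 kg. Origin: cup centre on the flat underside; z up, x from tongue to dish. Cup 48 mm wide, 40 high, open below (bore 34 wide, 34 deep). Grip it from above across y: flats at x=0, 26 long, z 3 to 31, 50 over them; mass centre within 10 mm of there. Tongue 24 wide, 24 high to x=-82, underside flush; brass dish to x=+62. Starts upright on the bench, left of the stands.
- latch (a joint): Angle (rad) of the steel latch lever on the head: 0 = fully down on its stop, level above the tongue; positive = tip raised; starts at 0.5 to 0.7, top stop 0.9. Hinge along the head's y at x=-28 mm, z=34 mm. Stiff, no spring: stays where left; about 2 N down on the tip moves it.
- latch_tip (a point): Middle of the upper face of the lever's finger pad (18 x 26 mm), 46 mm from the hinge. Raised, it lies about 75 mm above the plate's underside once seated; with the lever fully down at x=-74, z=38 mm in the head's frame. Push straight down where the raised pad is (about x=-65), not beyond its end; the plate carries the tongue against the push.
- ball_stand: Fixed dark plate 120x70 mm, 12 thick; origin on its underside below the ball, z up. Plate spans x=-85 (long part, towards the robot) to +35, y=+-35 mm. Ball 24 mm wide, centre at z=32, top at 44, on a 16 mm neck. Seated: head origin 12 mm above this origin, x axes alike (same sense). A like plate with a square flat-topped peg, 21 mm wide, is the wrong one; the two change places.

How it is judged:
By the outcome, as a careful person would: the job done as asked, in the order asked, and still so for the second after the job is handed in, with the robot touching nothing.
It also fails if it takes over 45 s, if anything falls off the work surface, if the arm or the gripper's body presses on something with over 40 N, if the wrist force passes 120 N, or if a joint passes its speed limit or range.

## Robot

A 6-joint arm with a two-finger parallel gripper is mounted at the origin on a cart in front of the work surface, level with it; the furniture and walls round the work are solid. World frame = base frame: x ahead of the robot, y to its left, z up, the work surface at z = 0. Lengths are in m, angles in rad, forces in N, time in s.
With the tool pointing down it reaches from about 0.35 to 0.95 m from the base axis. Payload 17.4 kg.
Tool frame: the origin (TCP) lies midway between the tips of the shut fingers; the grasp point (between the pads) lies 19 mm behind it; z points along the fingers, y is the line along which they close (so a half turn about z gives the same grasp; the last joint's range is limited). The gripper opens to 93 mm and grips with 3 to 60 N. Pads are 15 mm wide; open, the fingers measure 128 mm over their backs; the gripper's body (75 mm by 188 mm) begins 65 mm behind the grasp point.
Start: joints at [1.217, 0.116, 1.442, -0, 1.584, -0.038], TCP at [0.21, 0.642, 0.219] pointing down, gripper open.
Joint ranges: [-2.83, 2.83], [-0.83, 2.19], [0.07, 2.5], [-1.14, 4.28], [0.01, 3], [-2.97, 2.97]. Speed limits (rad/s): [1.89, 1.89, 2.22, 3.14, 3.14, 3.14].

## Interface

Orientations are given as [roll, pitch, yaw] about the fixed x, y, z axes, in that order (R = Rz(yaw) Ry(pitch) Rx(roll)).
In Python, from plant import r, hand, kin, snapshot, boxes_of, tip_of gives the robot as it stands. The module is installed in compiled form; this text tells all that it offers. Calls block until the motion is done:
- r.movep(position, orientation): joint-space move of the TCP to a pose.
- r.move_linear(position, orientation=None, v=0.15, f_stop=None): straight line of the TCP; orientation=None keeps the orientation; v is the mean speed in m/s. With f_stop (N) it stops when the force on the tool has changed by that much, and returns True; else False.
- r.set_joints(angles): joint-space move.
- hand.set_gripper(opening, newtons=None): opening from 0.0 (shut) to 1.0 (fully open); newtons is the grip in N (None keeps the last); returns when the fingers have stopped.
- r.sleep(seconds).
- kin.inverse_kinematics(position, orientation): joint angles nearest the present ones, or None.
- r.observe(): the state.
- snapshot(name): name is "scene" or "top" or "wrist"; returns a dict with "frame" (420x560x3 uint8, red, green, blue), "range_z" (420x560 float32, m along the optical axis (not along the pixel's ray), 0 where there is no reading), "fx", "fy", "cx", "cy" (pixels), "k1" (the pictures are not rectified: a ray, as slopes to the right and down, at radius r is drawn at 1 + k1 r^2 times it, then the intrinsics apply), "pose" (4x4, takes a point from camera to world coordinates). Camera axes: x right, y up, looking along -z (the intrinsics and any distortion apply to the point x, -y, -z); pixel columns grow to the right and rows downward; lengths in m; the calibration is good to about 2 mm. A picture is of the moment at which its call begins.
A pose or a line that the arm cannot do raises r.MotionError and nothing moves.
- r.finish_job(): hands the job in; it is judged then, once.
Trained networks look in a picture, given as the dict that the camera call returned (one of the last four; its "shot" number tells which), for a name from the list of things; names that differ only in an ending like _2 or _b are one class to them, and where a whole thing is asked for, a point or a joint stands for the part that bears it (a point fixed in the world has none). Each returns a list of dicts, best first, with "conf" (0 to 1); they miss things now and then, are a little off and sometimes report something else, mostly with a low value. They report only what shows in the picture. A call takes as long as a camera call.
- boxes_of(label, picture): "bbox" ([centre column, centre row, width, height] in pixels, round what is visible of it).
- tip_of(label, picture): "at" ([row, column] in pixels: a listed point, or the origin of a listed thing).
The state is a dict: "time_s": time; "q": joint angles; "dq": joint speeds; "joint_efforts": joint torques, N m; "ee_pos": TCP position; "eef_rot": TCP orientation; "ft_force": force on the tool from outside, world axes, zero at the start; "moment": the same for the moment, N m; "width": opening from 0.0 (shut) to 1.0 (fully open); "gripper_force": force on a finger pad.
Only numpy, scipy, OpenCV 4.12 (cv2) and the standard library are available. Lean on these libraries where they do the work, as an engineer would, in place of code of your own. Each camera call takes 0.05 s, during which the arm holds its last target. There are 200 camera calls.

## Working session

There is one attempt and no reset: what is moved stays moved. The work goes in short steps, each a Python script; the robot and the scene stay as the last script left them, time stands still between calls to the robot, and variables do not carry over. Pictures are saved under pics/ and viewed, at most 10 in all, crops included, and the job is handed in when it is done.

```bash
mkdir -p pics; cat > h.py <<'E'
import numpy as np, cv2
from plant import r, hand, kin, snapshot, boxes_of, tip_of
def cloud(s):
    """world points HxWx3, nan where no depth"""
    H,W=s["range_z"].shape
    u,v=np.meshgrid(np.arange(W),np.arange(H))
    K=np.array([[s["fx"],0,s["cx"]],[0,s["fy"],s["cy"]],[0,0,1.]])
    p=cv2.undistortPoints(np.stack([u,v],-1).reshape(-1,1,2).astype(np.float64),K,np.array([s["k1"],0,0,0.])).reshape(H,W,2)
    d=s["range_z"].astype(float); d=np.where(d>0,d,np.nan)
    c=np.stack([p[...,0]*d,-p[...,1]*d,-d],-1)
    return c@s["pose"][:3,:3].T+s["pose"][:3,3]
def save(s,n): cv2.imwrite(f"pics/{n}.png",s["frame"][...,::-1])
E
python3 - <<'E'
from h import *
np.set_printoptions(precision=4,suppress=True)
ims=[]
for n in ["top","scene"]:
    s=snapshot(n); P=cloud(s); ims.append(s["frame"][...,::-1])
    print(n,s["pose"][:3,3],s["k1"],s["fx"])
    np.savez(f"{n}.npz",P=P,f=s["frame"])
    for l in ["socket_head","ball_stand","latch_tip"]:
        for b in boxes_of(l,s)[:3]:print(l,"box",b)
        for b in tip_of(l,s)[:3]:
            i,j=np.round(b["at"]).astype(int);print(l,"tip",b,P[i,j])
cv2.imwrite("pics/a.png",cv2.resize(np.hstack(ims),None,fx=.714,fy=.714))
save(s,"scene0")
E
```

```text
top [0.3135 0.1432 0.9078] -0.11933828919705292 408.41265236592596
socket_head box {'bbox': [168.6, 231.3, 39.1, 63.8], 'conf': 0.92}
socket_head tip {'at': [225.4, 177.3], 'conf': 0.74} [0.4499 0.3406 0.039 ]
ball_stand box {'bbox': [364.0, 211.1, 32.8, 54.1], 'conf': 0.74}
ball_stand tip {'at': [198.6, 364.9], 'conf': 0.7} [ 0.5052 -0.0703  0.0356]
latch_tip box {'bbox': [157.0, 245.2, 21.4, 25.7], 'conf': 0.82}
latch_tip tip {'at': [249.4, 153.4], 'conf': 0.57} [0.3955 0.3832 0.0663]
scene [-0.0331 -0.568   0.6203] -0.15606598152763304 471.11911976555984
socket_head box {'bbox': [207.7, 175.4, 56.2, 29.9], 'conf': 0.93}
socket_head tip {'at': [181.7, 211.4], 'conf': 0.68} [0.4406 0.3317 0.0185]
ball_stand box {'bbox': [335.2, 267.2, 66.9, 43.6], 'conf': 0.61}
ball_stand tip {'at': [264.0, 350.8], 'conf': 0.75} [ 0.5102 -0.0932  0.0098]
latch_tip box {'bbox': [192.6, 169.6, 22.7, 15.7], 'conf': 0.65}
latch_tip tip {'at': [160.9, 186.2], 'conf': 0.53} [ 0.4581  0.5038 -0.002 ]
```

View pics/a.png

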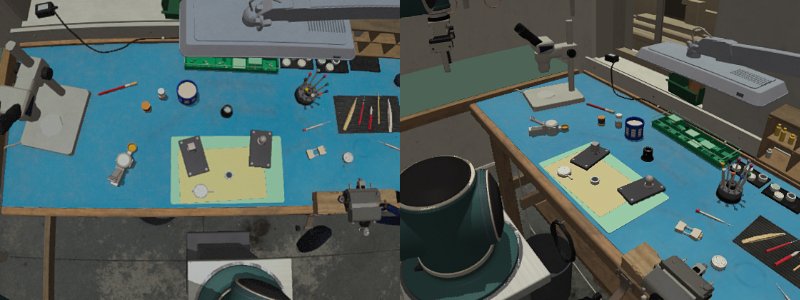

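The top view shows the head at about (170, 225) and two stands at (270, 217) and (364, 207), with the right one looking like the ball. A lamp hangs beyond them. I'll check the lamp's clearance and take wrist close-ups.

```bash
python3 - <<'E'
from h import *
np.set_printoptions(precision=4,suppress=True)
for n in ["top","scene"]:
    P=np.load(n+".npz")["P"].reshape(-1,3)
    P=P[np.isfinite(P).all(1)]
    m=(P[:,2]>.12)&(P[:,0]>.3)&(P[:,0]<1)&(abs(P[:,1])<.6); Q=P[m]
    H,_,_=np.histogram2d(Q[:,0],Q[:,1],bins=[np.arange(.3,1.05,.1),np.arange(-.6,.65,.1)]); print(n,H.astype(int))
    k=m&(P[:,1]<.3)&(P[:,0]<.8); print(P[k].min(0),P[k].max(0)) if k.any() else 0
def look(n,p,yaw):
    r.movep(p,[np.pi,0,yaw]); s=snapshot("wrist"); P=cloud(s); np.savez(n+".npz",P=P,f=s["frame"]); save(s,n)
    print(n,s["pose"][:3,3],r.observe()["ee_pos"],r.observe()["time_s"],np.round(r.observe()["q"],2))
    for l in ["socket_head","ball_stand","latch_tip"]:
        for b in boxes_of(l,s)[:2]:print(l,"box",b)
        for b in tip_of(l,s)[:2]:
            i,j=np.round(b["at"]).astype(int);print(l,"tip",b,P[i,j])
    return s["frame"]
print(r.observe()["eef_rot"])
b=look("w_st",[.46,.0,.26],1.57)
a=look("w_hd",[.42,.33,.26],1.57-.67)
cv2.imwrite("pics/b.png",cv2.resize(np.hstack([a,b])[...,::-1],None,fx=.714,fy=.714))
E
```

```text
top [[   0    0    0    0    0    0    0    0    0    0    0    0]
 [   0    0    0    0    0    0    0    0    0    0    0  260]
 [   0    0    0    0    0    0    0    0    0    0    0 1993]
 [   0    0    0  820 1843 2116 2064 1367    0    0    0 2383]
 [   0  125  598 2182 2909 2843 2920 2003    0    0    0    8]
 [ 192 1097  745    0    0    0    0   49   67    0    0    0]
 [   0    0    0    0    0    0    0    0   68    0    0    0]]
[ 0.6533 -0.4738  0.2105] [0.8    0.1717 0.4129]
scene [[   0    0    0    0    0    0    0    0    0    0    0    0]
 [   0    0    0    0    0    0    0    0    0    0    0  196]
 [   0    0    0    0    0    0    0    0    0    0    0 1195]
 [   0    0    0 1064 1329 1239  909  422    0    0    0 1121]
 [   0    0   90 3252 2504 1861  518  260    0    0    0   14]
 [   0    0  459 2458 2037 1451  711  110   25    0    0    0]
 [   0    0    0  779 2412 1873  958  136  161    0    0    0]]
[ 0.652  -0.3331  0.1207] [0.7999 0.1631 0.4072]
[3.1416 0.     2.8258]
w_st [0.46   0.0818 0.4264] [0.4601 0.0005 0.2599] 3.2 [-0.05 -0.37  1.82  0.    1.7  -0.05]
ball_stand box {'bbox': [305.8, 228.4, 96.9, 59.9], 'conf': 0.79}
ball_stand tip {'at': [228.4, 323.0], 'conf': 0.93} [ 0.5126 -0.0687  0.0193]
w_hd [0.4702 0.3933 0.4265] [0.4204 0.3293 0.2601] 4.8083 [ 0.62 -0.2   1.68 -0.    1.66  1.29]
socket_head box {'bbox': [283.8, 151.0, 115.5, 54.4], 'conf': 0.93}
socket_head tip {'at': [145.2, 291.4], 'conf': 0.61} [0.4526 0.3559 0.0402]
latch_tip box {'bbox': [255.7, 159.4, 48.4, 35.0], 'conf': 0.56}
latch_tip tip {'at': [161.0, 242.1], 'conf': 0.56} [0.4002 0.3781 0.0624]
```

View pics/b.png

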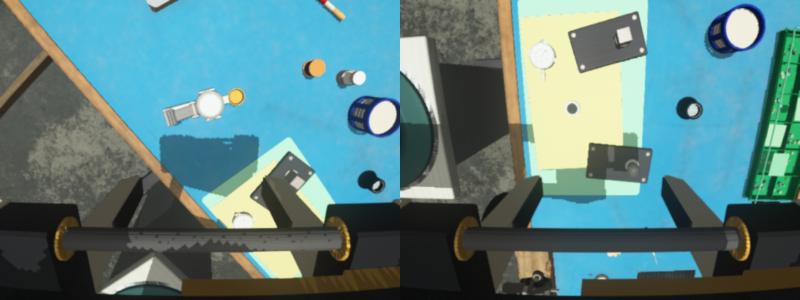

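The left wrist view shows the head with its cup at full-size (291, 147), the dish at upper right and the lever at lower left. In the right view the round ball is on the lower stand at (307, 225) and the square peg on the upper one, so the networks picked the right stand. Next I'll fit the geometry.

```bash
cat >> h.py <<'E'
def rect(Q):
    (c,s,a)=cv2.minAreaRect(Q[:,:2].astype(np.float32)); return np.array(c),s,a
def stand(P,f):
    """plate rect by colour and depth: ball position estimate, yaw"""
    reg=np.isfinite(P).all(2)&(abs(P[...,0]-.48)<.12)&(abs(P[...,1]+.08)<.09)&(abs(P[...,2]-.012)<.012)
    g=f.astype(int).max(2)
    m=(reg&(g<110)).astype(np.uint8)
    m=cv2.morphologyEx(m,cv2.MORPH_OPEN,np.ones((3,3)))
    n,L,st,_=cv2.connectedComponentsWithStats(m); k=1+st[1:,4].argmax()
    Q=P[L==k]; return Q
E
python3 - <<'E'
from h import *
np.set_printoptions(precision=4,suppress=True)
d=np.load("w_st.npz");P,f=d["P"],d["f"]
Q=stand(P,f); print(len(Q),np.median(Q[:,2]),rect(Q))
m=np.isfinite(P).all(2)&(abs(P[...,0]-.5)<.08)&(abs(P[...,1]+.08)<.08)
B=P[m&(P[...,2]>.034)&(P[...,2]<.06)];print("ball",len(B),B.mean(0),B.max(0))
m2=m&(abs(P[...,2])<.008); print("bench z",np.median(P[m2][:,2]))
for n in["w_hd","top"]:
    d=np.load(n+".npz");P=d["P"]
    m=np.isfinite(P).all(2)&(np.hypot(P[...,0]-.44,P[...,1]-.345)<.11)
    Q=P[m&(P[...,2]>.010)&(P[...,2]<.09)]; print(n,len(Q),rect(Q))
    C=P[m&(abs(P[...,2]-.04)<.003)];print("top face",len(C),C.mean(0),cv2.minEnclosingCircle(C[:,:2].astype(np.float32)))
    T=Q[Q[:,2]>.05];print("lever",len(T),T.mean(0),T.max(0))
    D=Q[(Q[:,2]<.03)];print("low",len(D),D.mean(0))
    v,w=np.linalg.eigh(np.cov(Q[:,:2].T));print("axis",np.degrees(np.arctan2(w[1,1],w[0,1])),np.median(P[m&(abs(P[...,2])<.008)][:,2]))
    e=w[:,1]*np.sign(w[0,1]); t=(Q[:,:2]-[.4526,.352])@e; 
    for lo in np.arange(-.1,.08,.01):
        k=(t>lo)&(t<lo+.01)
        if k.sum()>3:
            q=Q[k]; l=(q[:,:2]-[.4526,.352])@np.array([-e[1],e[0]]); print(round(lo,3),k.sum(),np.median(q[:,2]).round(4),l.min().round(4),l.max().round(4))
E
python3 -c "
import cv2;a=cv2.imread('pics/w_st.png')[160:300,230:380];b=cv2.imread('pics/w_hd.png')[90:210,210:360]
cv2.imwrite('pics/c.png',cv2.hconcat([cv2.resize(a,(400,373)),cv2.resize(b,(400,373))]))"
```

```text
3558 0.012194855811122979 (array([ 0.4904, -0.075 ]), (0.07337857782840729, 0.11782030016183853), 84.5981674194336)
ball 252 [ 0.5149 -0.0737  0.0403] [ 0.5263 -0.0639  0.0452]
bench z 0.0015423104239053187
w_hd 2924 (array([0.444 , 0.3556]), (0.05035709589719772, 0.14381158351898193), 66.82225036621094)
top face 1253 [0.4491 0.3539 0.0399] ((0.4467761516571045, 0.35842230916023254), 0.031202448531985283)
lever 529 [0.3989 0.3757 0.0613] [0.4162 0.3908 0.0699]
low 676 [0.47   0.3477 0.0165]
axis 155.32669018526968 0.0003941276447672337
-0.08 51 0.0665 -0.013 0.0104
-0.07 253 0.066 -0.0143 0.0117
-0.06 226 0.0575 -0.0138 0.0111
-0.05 195 0.0499 -0.01 0.0111
-0.04 181 0.0426 -0.0136 0.0123
-0.03 203 0.0381 -0.0149 0.0134
-0.02 254 0.039 -0.0247 0.0248
-0.01 368 0.0401 -0.0252 0.0251
-0.0 372 0.0401 -0.0252 0.0253
0.01 291 0.0395 -0.0245 0.0253
0.02 108 0.0345 -0.0133 0.0132
0.03 103 0.0159 -0.0101 0.0121
0.04 142 0.0112 -0.0142 0.0155
0.05 147 0.0115 -0.0129 0.0146
0.06 28 0.0169 -0.0055 0.0085
top 939 (array([0.4436, 0.355 ]), (0.04928021505475044, 0.1414882242679596), 63.476104736328125)
top face 293 [0.448  0.352  0.0395] ((0.4423222243785858, 0.3520351052284241), 0.03035138174891472)
lever 144 [0.3976 0.3739 0.0613] [0.414  0.3899 0.0706]
low 317 [0.4365 0.3508 0.0189]
axis 157.35460606404462 -0.00040743162612305595
-0.08 59 0.0237 -0.0129 0.0119
-0.07 88 0.0647 -0.0131 0.0126
-0.06 80 0.0567 -0.0139 0.0135
-0.05 67 0.0484 -0.0135 0.0075
-0.04 62 0.0421 -0.0141 0.0106
-0.03 62 0.0376 -0.0146 0.0119
-0.02 82 0.0366 -0.0251 0.0174
-0.01 113 0.0383 -0.0258 0.0238
-0.0 111 0.0384 -0.0257 0.0228
0.01 89 0.0383 -0.0263 0.0221
0.02 33 0.0168 -0.016 0.0079
0.03 27 0.0147 -0.0126 0.009
0.04 29 0.0112 -0.0159 0.0118
0.05 30 0.0134 -0.016 0.012
0.06 5 0.0159 -0.0088 0.0036
```

View pics/c.png

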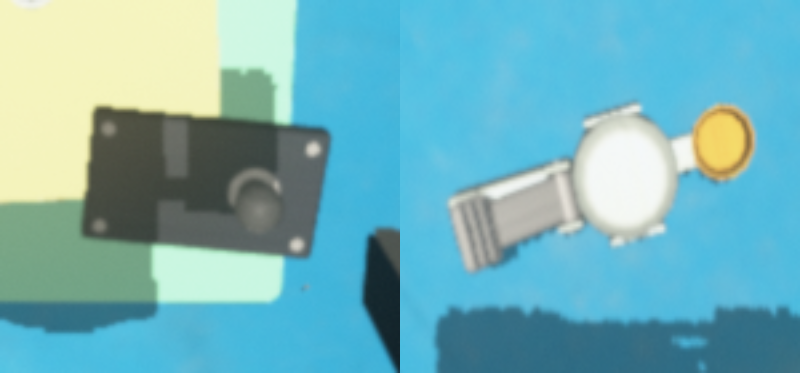

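The ball stand fits as a plate centred at (0.490, −0.075) with yaw about −5.4°, so the ball is near (0.515, −0.077). The cup is near (0.453, 0.352) with yaw about −24°. I'll take one near look at each with the camera straight above, which removes parallax.

```bash
python3 - <<'E'
from h import *
np.set_printoptions(precision=4,suppress=True)
def look(n,c,yaw,z):
    d=np.array([np.cos(yaw),np.sin(yaw)])*.082
    r.movep([c[0]-d[0],c[1]-d[1],z],[np.pi,0,yaw]); r.sleep(.2); s=snapshot("wrist"); P=cloud(s); np.savez(n+".npz",P=P,f=s["frame"]); save(s,n)
    print(n,s["pose"][:3,3],r.observe()["time_s"]); return s,P
s,P=look("n_st",[.51,-.076],-.09,.2)
Q=stand(P,s["frame"]); print(len(Q),np.median(Q[:,2]),rect(Q))
m=np.isfinite(P).all(2)&(abs(P[...,0]-.515)<.03)&(abs(P[...,1]+.076)<.03)
B=P[m&(P[...,2]>.034)&(P[...,2]<.06)];print("ball",len(B),B.mean(0),B.max(0),rect(B))
for b in tip_of("ball_stand",s): i,j=np.round(b["at"]).astype(int);print(b,P[i,j])
s2,P=look("n_hd",[.45,.352],2.72,.2)
c0=np.array([.4526,.352])
m=np.isfinite(P).all(2)&(np.hypot(P[...,0]-.44,P[...,1]-.345)<.11)
Q=P[m&(P[...,2]>.008)&(P[...,2]<.09)]; print(len(Q),rect(Q))
v,w=np.linalg.eigh(np.cov(Q[:,:2].T)); e=w[:,1]*np.sign(w[0,1]); print("yaw",np.degrees(np.arctan2(e[1],e[0])))
t=(Q[:,:2]-c0)@e; l=(Q[:,:2]-c0)@np.array([-e[1],e[0]])
print("t range",t.min(),t.max(),"wide |l|>.018:",t[abs(l)>.019].min(),t[abs(l)>.019].max(),"l",l.min(),l.max())
C=Q[(abs(Q[:,2]-.04)<.0025)&(t>-.024)]; print("top",C.mean(0),cv2.minEnclosingCircle(C[:,:2].astype(np.float32)))
T=Q[Q[:,2]>.05];print("lever",T.mean(0),T.max(0))
for b in tip_of("socket_head",s2)+tip_of("latch_tip",s2): i,j=np.round(b["at"]).astype(int);print(b,P[i,j])
cv2.imwrite("pics/d.png",cv2.resize(np.hstack([s["frame"],s2["frame"]])[...,::-1],None,fx=.714,fy=.714))
E
```

```text
n_st [ 0.5088 -0.0746  0.3665] 6.85
6549 0.012428723631908278 (array([ 0.4914, -0.0747]), (0.06970623880624771, 0.11817344278097153), 84.14165496826172)
ball 481 [ 0.5161 -0.0763  0.0406] [ 0.5274 -0.0646  0.0461] (array([ 0.5162, -0.0764]), (0.023189909756183624, 0.022366171702742577), 84.83391571044922)
{'at': [103.5, 280.2], 'conf': 0.72} [ 0.5137 -0.0723  0.0432]
n_hd [0.4512 0.3517 0.3666] 8.9583
4476 (array([0.4486, 0.3535]), (0.05039491876959801, 0.13440300524234772), 67.41946411132812)
yaw -23.898296766633994
t range -0.07148825387762767 0.0630018220561068 wide |l|>.018: -0.013827875897216743 0.014579813387353424 l -0.025368551510620323 0.025091442520487436
top [0.453  0.3515 0.04  ] ((0.4504410922527313, 0.3520999550819397), 0.024868756532669067)
lever [0.3991 0.3756 0.0613] [0.417  0.3915 0.0699]
{'at': [110.0, 282.5], 'conf': 0.87} [0.4514 0.3507 0.0388]
{'at': [34.3, 283.5], 'conf': 0.73} [0.3956 0.3778 0.0668]
```

View pics/d.png

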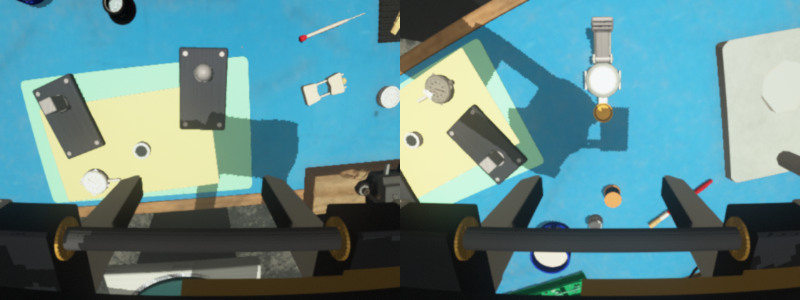

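The left view shows the ball at full-size (284, 101) on the plate. The right view shows the cup at (281, 109) with the dish below and the lever up. The fits agree: ball (0.516, −0.077), plate yaw −5.6°, cup (0.453, 0.352), head yaw −23.6°. I'll grasp and lift.

```bash
python3 - <<'E'
from h import *
np.set_printoptions(precision=4,suppress=True)
yw=np.pi-np.radians(23.6)
r.movep([.453,.3518,.13],[np.pi,0,yw])
print(r.move_linear([.453,.3518,.006],v=.08,f_stop=8), r.observe()["ee_pos"])
hand.set_gripper(0.3,35)
o=r.observe(); print(o["width"],o["gripper_force"],o["ft_force"],o["time_s"])
if o["width"]<.4: hand.set_gripper(0.3) 
E
```

```text
False [0.4532 0.352  0.0065]
0.5365048946628047 34.9991637468338 [-0.7703  0.1237  0.1769] 12.0083
```

```bash
python3 - <<'E'
from h import *
np.set_printoptions(precision=4,suppress=True)
r.move_linear([.453,.3518,.13],v=.1)
yw=np.pi-np.radians(5.6)
r.movep([.516,-.0768,.13],[np.pi,0,yw])
r.move_linear([.516,-.0768,.085],v=.08); r.sleep(.3)
o=r.observe(); print(o["width"],o["gripper_force"],o["ft_force"],o["time_s"],o["ee_pos"],o["eef_rot"],o["q"])
ims=[]
for n in ["wrist","scene","top"]:
    s=snapshot(n);P=cloud(s);np.savez("c_"+n+".npz",P=P,f=s["frame"]);ims.append(s["frame"])
    for l in["socket_head","latch_tip","ball_stand"]:
        for b in tip_of(l,s)[:1]: i,j=np.round(b["at"]).astype(int);print(n,l,b,P[i,j])
w=ims[0];sc=cv2.resize(ims[1][200:305,280:420],(560,420))
cv2.imwrite("pics/e.png",cv2.resize(np.hstack([w,sc])[...,::-1],None,fx=.714,fy=.714))
E
```

```text
0.5398507915204167 34.998042583465576 [ 0.7402 -0.1431 -3.773 ] 16.0 [ 0.5161 -0.0769  0.0853] [-3.1415  0.0005  3.0438] [-0.1967 -0.1535  1.9263 -0.      1.3683 -1.6697]
wrist socket_head {'at': [258.5, 279.6], 'conf': 0.88} [ 0.4987 -0.0759  0.1183]
wrist latch_tip {'at': [167.9, 282.5], 'conf': 0.67} [ 0.4541 -0.0705  0.1447]
scene socket_head {'at': [228.8, 348.5], 'conf': 0.6} [ 0.4948 -0.0886  0.1001]
scene latch_tip {'at': [213.0, 326.8], 'conf': 0.49} [ 0.4569 -0.0686  0.1407]
scene ball_stand {'at': [261.8, 348.7], 'conf': 0.84} [ 0.5109 -0.0867  0.0102]
top ball_stand {'at': [199.7, 362.2], 'conf': 0.68} [ 0.5085 -0.0694  0.0103]
```

View pics/e.png

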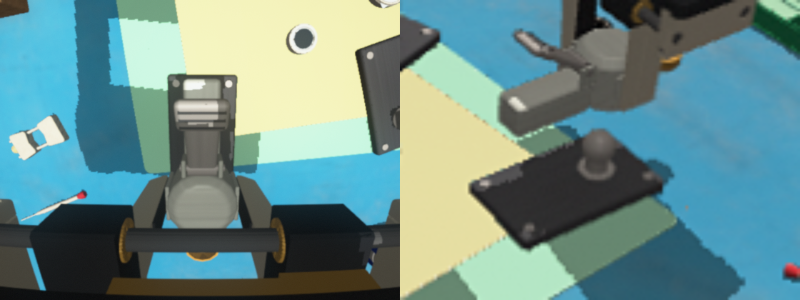

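The wrist view shows the head centred over the plate, with the tongue along its long part and the lever up. The scene view shows the cup above the ball. I'll check the tilt and offset of the held head before lowering.

```bash
python3 - <<'E'
from h import *
np.set_printoptions(precision=4,suppress=True)
P=np.load("c_wrist.npz")["P"]; a=np.radians(-5.6); e=np.array([np.cos(a),np.sin(a)]); n=np.array([-e[1],e[0]])
Q=P[np.isfinite(P).all(2)]; t=(Q[:,:2]-[.5161,-.0769])@e; l=(Q[:,:2]-[.5161,-.0769])@n; z=Q[:,2]
k=(abs(l)<.022)&(abs(t)<.0235)&(abs(z-.119)<.006)
A=np.c_[t[k],l[k],np.ones(k.sum())]; print(k.sum(),np.linalg.lstsq(A,z[k],rcond=None)[0],t[k].min(),t[k].max(),l[k].min(),l[k].max())
# lateral edges and tongue/lever
for lo in np.arange(-.09,-.0,.01):
    k=(t>lo)&(t<lo+.01)&(abs(l)<.03)&(z>.08)
    if k.sum()>5: print(round(lo,2),k.sum(),np.median(z[k]),z[k].min(),l[k].min(),l[k].max())
k=(t<-.03)&(t>-.1)&(abs(l)<.015)&(z>.085)&(z<.112)
print("tongue",k.sum(),t[k].min(),z[k].min(),z[k].max()); 
k=k&(z>.098)&(t<-.06); A=np.c_[t[k],np.ones(k.sum())]; print(np.median(z[k]),np.median(t[k])) if k.any() else 0
E
```

```text
6188 [0.0811 0.0071 0.1189] -0.02349331918057147 0.01684466331384536 -0.021996110877517915 0.02197570068297967
-0.09 89 0.10161283969788473 0.09935816101774367 -0.009863784584878533 0.010896247880643235
-0.08 1795 0.10392721408164804 0.09979747277643874 -0.011785446699981455 0.012543378346637872
-0.07 2346 0.1459657769260699 0.10087310570100352 -0.01273024340484703 0.013461899190302466
-0.06 1278 0.13896205061358924 0.1316587834986146 -0.012552307946148486 0.013219288989406977
-0.05 940 0.13013250873406998 0.10022344320377266 -0.01166194154359508 0.012070609008880465
-0.04 7783 0.18512531768040746 0.09985186153293546 -0.029999186560037756 0.02999867916768834
-0.03 15495 0.19628573049450693 0.10497709666240795 -0.029998463163572884 0.02999994749543385
-0.02 3698 0.11865581501708868 0.0816041823588704 -0.02998894167441913 0.029893141570569784
-0.01 5271 0.12013244117760905 0.0834800917698596 -0.02999310416709518 0.029993878267109586
tongue 1652 -0.08064703883681938 0.09935816101774367 0.11176500126709066
0.10345712991879323 -0.07470138258170897
```

The held head is level: the tongue top reads 0.1035 against an expected 0.103. It is also centred, with the tongue end at −81 mm. I'll lower it gently.

```bash
python3 - <<'E'
from h import *
np.set_printoptions(precision=4,suppress=True)
def p(*a):
    o=r.observe(); print(*a,o["ee_pos"],o["ft_force"],o["moment"],o["width"],o["time_s"])
a=r.move_linear([.516,-.0768,.045],v=.06,f_stop=5);p(a)
if not a:
    a=r.move_linear([.516,-.0768,.023],v=.03,f_stop=5);p(a)
    if not a: a=r.move_linear([.516,-.0768,.0155],v=.012,f_stop=5);p(a)
E
```

```text
False [ 0.5162 -0.0769  0.0453] [ 0.4065  0.8067 -3.6309] [ 0.0378 -0.0107  0.0107] 0.5358084560199347 17.4167
False [ 0.5161 -0.0768  0.0232] [-0.6282  0.4703 -3.1551] [ 0.0211  0.0534 -0.0314] 0.5366937174409108 18.3
True [ 0.5161 -0.0768  0.018 ] [-1.0538  0.0904  5.1471] [ 0.0045  0.1718 -0.0142] 0.534569838076853 18.775
```

Contact came at 18.0 mm, against an expected 18.3. I'll release, rise and check the seating.

```bash
python3 - <<'E'
from h import *
np.set_printoptions(precision=4,suppress=True)
hand.set_gripper(1.0); r.move_linear([.516,-.0768,.15],v=.1)
yaw=-.098; d=np.array([np.cos(yaw),np.sin(yaw)])*.082
r.movep([.49-d[0],-.074-d[1],.2],[np.pi,0,yaw]); r.sleep(.2)
s=snapshot("wrist");P=cloud(s);np.savez("seat.npz",P=P,f=s["frame"]);sc=snapshot("scene")["frame"]
o=r.observe();print(o["time_s"],o["width"])
for b in tip_of("latch_tip",s)+tip_of("socket_head",s): i,j=np.round(b["at"]).astype(int);print(b,P[i,j])
e=np.array([np.cos(yaw),np.sin(yaw)]); n=np.array([-e[1],e[0]]);c=np.array([.516,-.0768])
Q=P[np.isfinite(P).all(2)]; t=(Q[:,:2]-c)@e; l=(Q[:,:2]-c)@n; z=Q[:,2]
m=(abs(l)<.034)&(t>-.09)&(t<.07)&(z>.02); q=Q[m]
v,w=np.linalg.eigh(np.cov(q[:,:2].T)); x=w[:,1]*np.sign(w[0,1]);print("yaw",np.degrees(np.arctan2(x[1],x[0])),"t",t[m].min(),t[m].max(),"l",l[m].min(),l[m].max())
k=m&(abs(l)>.019);print("flats t",t[k].min(),t[k].max())
k=m&(abs(t)<.02)&(z>.045);A=np.c_[t[k],l[k],np.ones(k.sum())];print("cup top",np.linalg.lstsq(A,z[k],rcond=None)[0])
k=m&(t<-.03)&(z>.045)
for lo in np.arange(-.085,-.03,.005):
    j=k&(t>lo)&(t<lo+.005)
    if j.sum()>3: print(round(lo,3),np.median(z[j]),l[j].min(),l[j].max())
cv2.imwrite("pics/f.png",cv2.resize(np.hstack([s["frame"],cv2.resize(sc[200:305,280:420],(560,420))])[...,::-1],None,fx=.714,fy=.714))
E
```

```text
24.0417 0.9999534214930705
{'at': [145.7, 282.6], 'conf': 0.92} [ 0.4572 -0.0703  0.0731]
{'at': [79.6, 280.9], 'conf': 0.6} [ 0.514  -0.0741  0.0535]
yaw -1.8920139480529667 t -0.0884621727842173 0.06247365112942438 l -0.03399913308905321 0.03399886782791984
flats t -0.08822169554769814 0.013741706249421221
cup top [0.0173 0.001  0.0513]
-0.085 0.3022662050703425 -0.03397981153779768 0.03399886782791984
-0.08 0.3004722858526673 -0.033992717835492875 0.03398549342654539
-0.075 0.07932999298768384 -0.010681042306239768 0.012978998199334285
-0.07 0.079922804336789 -0.011595898612840527 0.0129829917611679
-0.065 0.07674827103169549 -0.011686454186382728 0.01309025436332795
-0.06 0.0731801945335121 -0.01170929931473452 0.013098672728135188
-0.055 0.06802650139984318 -0.007378147620166567 0.009686767424407513
-0.05 0.06474128197895218 -0.0074432293668320335 0.009785187990786603
-0.045 0.06118629733253417 -0.0075208863237694774 0.009826797638907498
-0.04 0.05776651869719346 -0.007563979120453468 0.008937516339902387
-0.035 0.053561176817084055 -0.011417935611090809 0.013679798942836812
```

View pics/f.png

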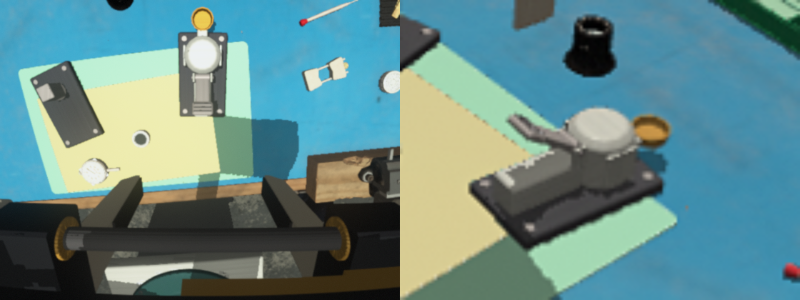

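The head sits flat over the ball: the cup top is at 0.0515 (0.052 expected), the tongue lies along the plate and the lever is up. Next I'll press the lever at x ≈ −65 mm with the fingers shut.

```bash
python3 - <<'E'
from h import *
np.set_printoptions(precision=4,suppress=True)
def p(*a):
    o=r.observe(); print(*a,o["ee_pos"],o["ft_force"],o["time_s"])
hand.set_gripper(0.0,10); yaw=-.098
r.movep([.4514,-.0694,.11],[np.pi,0,yaw]); p("above")
p(r.move_linear([.4514,-.0694,.058],v=.03,f_stop=12))
p(r.move_linear([.4514,-.0694,.044],v=.012,f_stop=14))
E
```

```text
above [ 0.4512 -0.0693  0.1106] [ 0.1448 -0.3204  0.8979] 26.075
False [ 0.4515 -0.0694  0.0581] [-0.4053  0.8983  0.2879] 27.9583
True [ 0.4514 -0.0694  0.0498] [-4.3432  1.6932 10.1363] 28.7167
```

It stopped at 49.8 mm, and fully down is 50 mm. I'll add a slightly firmer press, then retreat and look.

```bash
python3 - <<'E'
from h import *
np.set_printoptions(precision=4,suppress=True)
def p(*a):
    o=r.observe(); print(*a,o["ee_pos"],o["ft_force"],o["time_s"])
p(r.move_linear([.4514,-.0694,.047],v=.01,f_stop=10))
r.move_linear([.4514,-.0694,.12],v=.08)
yaw=-.098; d=np.array([np.cos(yaw),np.sin(yaw)])*.082
r.movep([.49-d[0],-.074-d[1],.2],[np.pi,0,yaw]); r.sleep(.2)
s=snapshot("wrist");P=cloud(s);sc=snapshot("scene")["frame"]; p()
for b in tip_of("latch_tip",s): i,j=np.round(b["at"]).astype(int);print(b,P[i,j])
e=np.array([np.cos(yaw),np.sin(yaw)]); n=np.array([-e[1],e[0]]);c=np.array([.516,-.0768])
Q=P[np.isfinite(P).all(2)]; t=(Q[:,:2]-c)@e; l=(Q[:,:2]-c)@n; z=Q[:,2]
m=(abs(l)<.03)&(t>-.095)&(t<.07)&(z>.02)&(z<.1)
k=m&(abs(l)>.019);print("flats t",t[k].min(),t[k].max(),"l",l[m].min(),l[m].max())
k=m&(abs(t)<.02)&(z>.045);A=np.c_[t[k],l[k],np.ones(k.sum())];print("cup top",np.linalg.lstsq(A,z[k],rcond=None)[0])
for lo in np.arange(-.09,-.03,.006):
    j=m&(t>lo)&(t<lo+.006)
    if j.sum()>3: print(round(lo,3),np.median(z[j]),l[j].min(),l[j].max())
cv2.imwrite("pics/g.png",cv2.resize(np.hstack([s["frame"],cv2.resize(sc[200:305,280:420],(560,420))])[...,::-1],None,fx=.714,fy=.714))
E
```

```text
True [ 0.4514 -0.0694  0.0497] [-5.0133  0.4813 11.4941] 28.925
[ 0.4083 -0.0659  0.199 ] [ 0.7824  0.1402 -0.1174] 30.7083
{'at': [155.1, 282.5], 'conf': 0.82} [ 0.446  -0.0682  0.0501]
flats t -0.01363543349765226 0.013645912183974816 l -0.024435679897666523 0.024915421691504135
cup top [ 0.0198 -0.0013  0.0513]
-0.084 0.05016946069097927 -0.011837394941237752 0.013377864673496142
-0.078 0.0501654185669253 -0.011751682826684477 0.013330543118292314
-0.072 0.05047788306239831 -0.01169667467438431 0.013273675242067174
-0.066 0.04906509854191765 -0.011239557027902724 0.012765909430948295
-0.06 0.048901631255104744 -0.01118134957451384 0.01271339259879538
-0.054 0.04909230324718569 -0.01110390574884953 0.012638774771387336
-0.048 0.04898310848620244 -0.011083408660931264 0.012543511653914683
-0.042 0.04907995648413216 -0.010986533247721954 0.012550304375647822
-0.036 0.04917027738425944 -0.012233682673194652 0.013714978760232775
```

View pics/g.png

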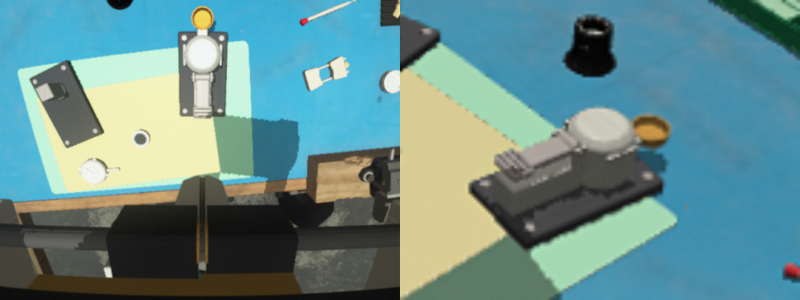

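The head is seated flat and the lever is level, with its pad at z = 0.050. The robot is clear of everything, so I'll hand it in.

```bash
python3 -c "
from plant import r
print(r.finish_job())"
```

```text
the job is handed in; nothing more can be done
None
```

The socket head sits flat on the ball stand with its tongue along the long part of the plate; I pressed the latch fully down after seating and handed the job in at about 31 s with the robot clear, but the hand-in call returned no verdict.

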